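# Close the refill carton and bring the red-lidded jar to the front of the carousel

## Robot

A 6-joint arm with a two-finger parallel gripper is mounted at the origin on the work surface. World frame = base frame: x ahead of the robot, y to its left, z up, the work surface at z = 0. Lengths are in m, angles in rad, forces in N, time in s.
With the tool pointing down it reaches from about 0.425 to 0.925 m from the base axis. Payload 12.5 kg.
Tool frame: the origin (TCP) lies at the very end of the fingers, on their centre line; the grasp point (between the pads) lies 19 mm behind it (r.pinch_z is the distance from the TCP to the grasp point, in m); z points along the fingers, y is the line along which they close (so a half turn about z gives the same grasp; the last joint's range is limited). The gripper opens to 85 mm and grips with 20 to 120 N. Pads are 22 mm wide; open, the fingers measure 114 mm over their backs; the gripper's body (76 mm by 85 mm) begins 54 mm behind the grasp point. The pads swing forward as they close: fully open they stand 13 mm farther back than shut.
Start: joints at [-1.324, 0.491, 1.559, -0, 1.092, -0.106], TCP at [0.216, -0.587, 0.231] pointing down, gripper open.
Joint ranges: [-3.1, 3.1], [-0.84, 2.19], [0.05, 2.79], [-1.13, 4.28], [0.06, 2.93], [-2.69, 2.69]. Speed limits (rad/s): [2.22, 2.22, 2.79, 3.14, 3.14, 3.14].

## Interface

Orientations are given as a unit quaternion [x, y, z, w].
In Python, from rig import r, vision, find_in, trace, place_of gives the robot as it stands.
- The arm moves only by the shell command python3 -m jog 'ROWS' [OPENING] [FORCE]. ROWS is a JSON object whose one key "motion" holds a list of rows, each an object with "offset": the shift along the tool's x, y, z in units of 25 mm (1.0 is 25 mm), a list of three; "turn": the turn, a rotation vector about the tool's x, y, z in units of 6 degrees (1.0 is 6 degrees), a list of three. A call has 1 to 8 rows; each row shifts and turns the commanded pose from where the row before left it, along the tool's axes as they then stand; what a row does not reach is not made up. A row lasts 1/10 s, in which the tool goes at most 50 mm and 8.59 degrees, less where a joint would pass 70% of its speed; a pose out of reach is approached as far as the arm can. A call is refused whole if a number of a shift passes 1 or a number of a turn 1, either way. A call with a gripper value outside its range is refused whole. OPENING is the finger opening in mm, from 0 to 85.4, set as the call begins (- or left out, the last holds). The fingers move at their own pace and stop on an object; FORCE is the grip in N (left out, the last holds). Time passes only in rows, so rows that do not move let the fingers close. It gives the time, the measured TCP pose, the force, the opening and the grip force at its end, in the units of the state.
- r.sense(): the state, without advancing time (a new reading comes with each control period).
- vision.camera(name): name is "side" or "top" or "wrist"; returns a dict with "img" (420x560x3 uint8, red, green, blue), "mtx" (3x3 intrinsics, pixels), "distortion" ([k1, k2, p1, p2, k3] as OpenCV has them; the pictures are not rectified), "R" (3x3) and "t" (3): a world point X has camera coordinates R X + t. Camera axes: x right, y down, z forward; pixel columns grow to the right and rows downward; lengths in m; the calibration is good to about 2 mm. A picture is of the moment at which its call begins. There is no depth.
- r.hand_in(): hands the job in; it is judged then, once.
Trained networks look in the newest picture that a camera, given by its name, has taken for a name from the list of things; names that differ only in an ending like _2 or _b are one class to them, and where a whole thing is asked for, a point or a joint stands for the part that bears it (a point fixed in the world has none). Each returns a list of dicts, best first, with "p" (0 to 1); they miss things now and then, are a little off and sometimes report something else, mostly with a low value. They report only what shows in the picture. A call takes as long as a camera call.
- find_in(name, camera): "position" ([x, y, z] in m, in world coordinates, good to about 4 mm: the middle of the surface that is visible of it).
- trace(name, camera): "region" (420x560 bool, what is visible of it).
- place_of(name, camera): "position" ([x, y, z] in m, in world coordinates, good to about 4 mm: a listed point, or the origin of a listed thing).
The state is a dict: "time_s": time; "joints": joint angles; "dq": joint speeds; "joint_efforts": joint torques, N m; "tool_pos": TCP position; "tool_rot": TCP orientation; "contact_force": force on the tool from outside, world axes, zero at the start; "ft_torque": the same for the moment, N m; "grip_width": finger opening in m; "grasp_force": force on a finger pad.
Only numpy, scipy, OpenCV 4.12 (cv2) and the standard library are available. Lean on these libraries where they do the work, as an engineer would, in place of code of your own. Each camera call takes 0.05 s, during which the arm holds its last target. There are 200 camera calls.

## Task

Finish restocking the coffee bar's topping jars: fold the refill carton's flaps down flat, first the brown inner flap and only then the white outer flap over it. Then turn the jar carousel, without flinging it round, until the red-lidded jar stands at the front, in line with the orange pointer, and keep it there: finish while still gripping the red-lidded jar or another part of the turntable, holding it still. Leave everything else on the counter where it stands.

Things in the scene. Friction and masses are not known exactly. Their poses are not given: they have to be found in the camera images.
- carton: Fixed brown corrugated carton, 150 (its x) by 160 (its y) by 100 mm high, open on top, spare jars inside, stuck firmly to the counter. Origin: centre of its underside; z up. Its two top flaps are hinged along two of its walls at its +y and -y sides.
- inner_flap (a joint): Angle of the inner flap (brown, 146 mm wide, 70 mm long, 3 mm thick): 0 = folded down level over the box, 1.57 = standing upright, up to 2.2 = leaning outwards. Its crease is stiff: it stays at whatever angle it is left and takes about 1 N to push.
- inner_flap_hinge (a point): Middle of the inner flap's crease: on top of the carton's +y wall, 100 mm above the counter. Closed, the flap reaches 70 mm from here along the carton's -y.
- inner_flap_edge (a point): Middle of the inner flap's free edge, 70 mm from its crease; moves with the flap.
- outer_flap (a joint): Angle of the outer flap (white paper-faced, 146 mm wide, 115 mm long, 3 mm thick): 0 = folded down level, over the inner flap's edge, 1.57 = upright, up to 2.2 = leaning outwards. Stays where it is left, about 1 N to push.
- outer_flap_hinge (a point): Middle of the outer flap's crease: on top of the carton's -y wall, 104 mm above the counter. Closed, the flap reaches 115 mm from here along the carton's +y.
- outer_flap_edge (a point): Middle of the outer flap's free edge, 115 mm from its crease; moves with the flap.
- carousel_base: Fixed black base of the jar carousel (200 mm across, 12 mm high) with a flat orange pointer that sticks out from under the turntable, its tip 157 mm from the axis: the front, roughly towards the robot. Origin: on the turning axis at the counter; its -x axis points to the orange pointer, z up.
- front_spot (a point): The front place: the point 82 mm from the turning axis towards the orange pointer, 120 mm above the counter, where the middle of the red lid belongs. Fixed to the base.
- carousel: The turntable with its jars; turns very easily and endlessly either way about the base's vertical axis (it coasts a little). Wooden disc 240 mm across, top 26 mm above the counter, with five jars fixed on it, 72 degrees apart, and a thin central post with a black ball, top 120 mm above the counter. Origin on the axis, 14 mm above the counter; its -x axis points to the red-lidded jar.
- red_lid (a point): Centre of the top of the marked jar's lid (red lid, white jar with a red band; the other four lids are steel). 82 mm from the turning axis, 120 mm above the counter. Jars are 48 mm across, lids 50 mm across and 22 mm high, 46 mm free between neighbouring lids. The jars are fixed to the turntable and cannot be lifted off.
- tamper: Loose dark steel coffee tamper, 58 mm across, 85 mm high; origin under its base. To be left alone.
- cup: Loose white mug, 72 mm across, 60 mm high; origin under its base. To be left alone.
- milk_jug: Loose steel milk jug with handle, 84 mm across, 100 mm high; origin under its base. To be left alone.
- portafilter: Loose portafilter, steel basket 72 mm across, 32 mm high, with a black handle 145 mm long towards its -x; origin under the basket. To be left alone.
- syrup: Loose amber syrup bottle, 66 mm across, 200 mm high; origin under its base. To be left alone.
- cup_stack: Loose stack of paper cups and sleeves, 82 mm across, 130 mm high; origin under its base. To be left alone.
- brush: Loose counter brush, 160 mm long, lying; origin under its middle. To be left alone.

How it is judged:
On the way, in this order (a step that is already met when the one before it is completed fails the run):
1. the inner flap is folded down while the outer flap is still open (value of joint inner_flap below 0.12 rad and value of joint outer_flap above 0.4 rad), for 0.2 s.
2. the outer flap is folded down over the inner flap (value of joint each of inner_flap, outer_flap below 0.12 rad), for 0.2 s.
3. the red-lidded jar is at the front and the turntable is gripped and still (horizontal distance between red_lid and front_spot below 0.012 m and contact force between the fingers and carousel above 2 N and angular speed of carousel below 0.15 rad/s), for 0.3 s.
At the end, for the whole second after the job is handed in: Both flaps are within 0.12 rad (7 degrees) of level; the red lid's centre is within 12 mm of the front place; the fingers press on the turntable or its jars with more than 2 N and it is still (under 0.15 rad/s), all through the last second while the robot keeps holding (all of step 2 and all of step 3); the arm keeps its last pose, push and grip.
It fails at once if another thing on the counter is moved by more than 40 mm or tipped over (distance of any of tamper, cup, milk_jug, portafilter, syrup, cup_stack, brush from where it was at the start of the episode above 0.04 m or angle between any of tamper, cup, milk_jug, portafilter, syrup, cup_stack, brush's own z axis and vertical above 0.5 rad).
It fails at once if the carousel is flung round (faster than 4 rad/s) (angular speed of carousel above 4 rad/s).
It also fails if it takes over 67 s, if anything falls off the work surface, if the arm or the gripper's body presses on something with over 40 N, if the wrist force passes 120 N, or if a joint passes its speed limit or range.

## Working session

There is one attempt and no reset: what is moved stays moved. The work goes in short steps, Python scripts to look and compute and a shell command to move; the robot and the scene stay as the last step left them, time stands still between calls to the robot, and variables do not carry over. Pictures are saved under pics/ and viewed, at most 10 in all, crops included, and the job is handed in when it is done.

```bash
mkdir -p pics; ls
python3 - <<'E'
from rig import r, vision, find_in, trace, place_of
import cv2, numpy as np
ims=[]
for c in ["top","side"]:
    d=vision.camera(c); cv2.imwrite(f"pics/{c}0.png",d["img"][:,:,::-1])
    for n in ["carton","inner_flap_hinge","inner_flap_edge","outer_flap_hinge","outer_flap_edge","carousel_base","front_spot","carousel","red_lid","tamper","cup","milk_jug","portafilter","syrup","cup_stack","brush"]:
        l=place_of(n,c)
        print(c,n,[(np.round(x["position"],3).tolist(),round(x["p"],2)) for x in l[:2]])
s=r.sense(); print(s["time_s"],s["tool_pos"],s["tool_rot"],s["contact_force"],r.pinch_z)
E
```

```text
pics
top carton [([0.496, 0.178, 0.002], 0.88)]
top inner_flap_hinge []
top inner_flap_edge [([0.468, 0.24, 0.169], 0.52)]
top outer_flap_hinge [([0.526, 0.109, 0.105], 0.87)]
top outer_flap_edge [([0.514, 0.136, 0.214], 0.94), ([0.5, -0.23, 0.014], 0.48)]
top carousel_base [([0.505, -0.232, -0.0], 0.83)]
top front_spot [([0.426, -0.26, 0.122], 0.94), ([0.504, -0.23, 0.014], 0.62)]
top carousel [([0.475, 0.24, 0.169], 0.58), ([0.772, 0.201, -0.001], 0.49)]
top red_lid [([0.491, -0.316, 0.122], 0.74), ([0.47, 0.256, 0.1], 0.45)]
top tamper [([0.368, -0.016, 0.002], 0.76), ([0.524, 0.107, 0.104], 0.72)]
top cup [([0.735, -0.032, 0.001], 0.73)]
top milk_jug [([0.558, 0.502, 0.0], 0.96)]
top portafilter [([0.49, -0.531, 0.001], 0.76), ([0.505, -0.232, 0.012], 0.43)]
top syrup [([0.773, -0.207, -0.002], 0.68)]
top cup_stack [([0.772, 0.2, -0.001], 0.79)]
top brush [([0.324, 0.462, 0.002], 0.8), ([0.472, 0.258, 0.099], 0.4)]
side carton [([0.498, 0.177, 0.0], 0.94)]
side inner_flap_hinge []
side inner_flap_edge [([0.471, 0.241, 0.169], 0.6), ([0.329, 0.465, -0.0], 0.44)]
side outer_flap_hi
[... 200 characters left out ...]
el [([0.508, -0.231, 0.015], 0.75)]
side red_lid [([0.493, -0.314, 0.119], 0.78), ([0.368, -0.01, -0.003], 0.21)]
side tamper [([0.369, -0.01, -0.0], 0.66), ([0.504, -0.23, -0.0], 0.27)]
side cup [([0.738, -0.034, 0.002], 0.95)]
side milk_jug [([0.558, 0.503, 0.001], 0.72), ([0.527, 0.106, 0.109], 0.4)]
side portafilter [([0.491, -0.53, 0.006], 0.81)]
side syrup [([0.771, -0.203, -0.003], 0.71)]
side cup_stack [([0.773, 0.201, -0.001], 0.98), ([0.43, -0.26, 0.122], 0.58)]
side brush [([0.323, 0.462, 0.003], 0.73), ([0.486, -0.532, 0.008], 0.21)]
1.7 [ 0.21599614 -0.58651571  0.23133758] [9.84483223e-01 1.75478712e-01 1.12385503e-05 6.55199184e-05] [-0.1821406  -0.99273651  0.51175267] 0.0187
```

View pics/top0.png

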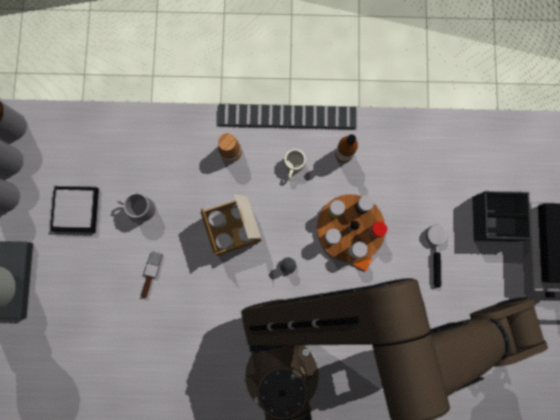

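View pics/side0.png

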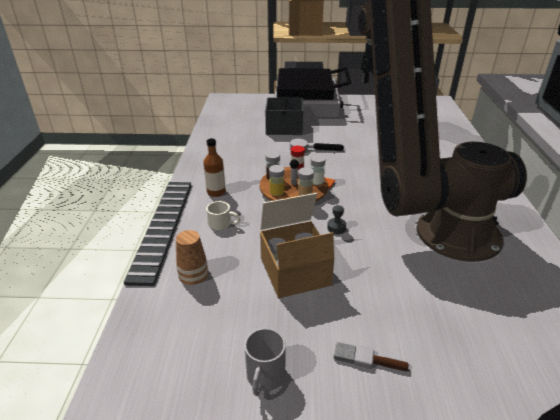

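The top picture shows the carton at (228,225), with the white outer flap at (247,217) on its right side. The carousel is at (352,228) with the red lid at (379,230), and the pointer is at (365,265). The side picture shows both flaps nearly upright. Red has to turn about 61° clockwise seen from above, and the tool yaw already matches the carton.

```bash
python3 -m jog '{"motion":[{"offset":[0.96,-0.67,-0.14],"turn":[0,0,0]},{"offset":[0.96,-0.67,-0.14],"turn":[0,0,0]},{"offset":[0.96,-0.67,-0.14],"turn":[0,0,0]},{"offset":[0.96,-0.67,-0.14],"turn":[0,0,0]},{"offset":[0.96,-0.67,-0.14],"turn":[0,0,0]},{"offset":[0.96,-0.67,-0.14],"turn":[0,0,0]},{"offset":[0.96,-0.67,-0.14],"turn":[0,0,0]}]}' 0 40
python3 -m jog '{"motion":[{"offset":[0.96,-0.67,-0.14],"turn":[0,0,0]},{"offset":[0.96,-0.67,-0.14],"turn":[0,0,0]},{"offset":[0.96,-0.67,-0.14],"turn":[0,0,0]},{"offset":[0.96,-0.67,-0.14],"turn":[0,0,0]},{"offset":[0.96,-0.67,-0.14],"turn":[0,0,0]},{"offset":[0.96,-0.67,-0.14],"turn":[0,0,0]},{"offset":[0.96,-0.67,-0.14],"turn":[0,0,0]}]}'
python3 -m jog '{"motion":[{"offset":[0.36,-0.95,0],"turn":[0,0,0]},{"offset":[0.36,-0.95,0],"turn":[0,0,0]},{"offset":[0.36,-0.95,0],"turn":[0,0,0]},{"offset":[0.36,-0.95,0],"turn":[0,0,0]},{"offset":[0.36,-0.95,0],"turn":[0,0,0]},{"offset":[0.36,-0.95,0],"turn":[0,0,0]},{"offset":[0.36,-0.95,0],"turn":[0,0,0]}]}'
```

```text
time_s: 2.4
tool_pos: [0.3337, -0.4174, 0.2561]
tool_rot: [0.984, 0.175, 0.0, 0.0]
contact_force: [1.0, -0.6, 0.3]
grip_width: -0.0001
grasp_force: 0.0
time_s: 3.1
tool_pos: [0.4508, -0.2493, 0.2806]
tool_rot: [0.984, 0.175, 0.0, 0.0]
contact_force: [0.7, -0.5, 0.7]
grip_width: -0.0001
grasp_force: 0.0
time_s: 3.8
tool_pos: [0.4518, -0.0716, 0.2804]
tool_rot: [0.984, 0.175, 0.0, 0.0]
contact_force: [0.4, 0.8, 0.2]
grip_width: -0.0
grasp_force: 0.0
```

```bash
python3 -m jog '{"motion":[{"offset":[0.36,-0.95,0],"turn":[0,0,0]},{"offset":[0.36,-0.95,0],"turn":[0,0,0]},{"offset":[0.36,-0.95,0],"turn":[0,0,0]},{"offset":[0.36,-0.95,0],"turn":[0,0,0]},{"offset":[0.36,-0.95,0],"turn":[0,0,0]},{"offset":[0.36,-0.95,0],"turn":[0,0,0]},{"offset":[0.36,-0.95,0],"turn":[0,0,0]}]}'
python3 -m jog '{"motion":[{"offset":[0.36,-0.95,0],"turn":[0,0,0]},{"offset":[0.36,-0.95,0],"turn":[0,0,0]},{"offset":[0.36,-0.95,0],"turn":[0,0,0]},{"offset":[0.36,-0.95,0],"turn":[0,0,0]},{"offset":[0.36,-0.95,0],"turn":[0,0,0]},{"offset":[0.36,-0.95,0],"turn":[0,0,0]},{"offset":[0.36,-0.95,0],"turn":[0,0,0]},{"offset":[0,0,0],"turn":[0,0,0]}]}'
cat > h.py <<'E'
from rig import r, vision, find_in, trace, place_of
import numpy as np
from scipy.spatial.transform import Rotation as R
C=np.array([.497,.178]); 
def delta(p):
    s=r.sense(); return np.round(R.from_quat(s["tool_rot"]).inv().apply(np.array(p)-s["tool_pos"])/.025,2)
def look(names,cams):
    for c in cams:
        vision.camera(c)
        for n in names: print(c,n,[(np.round(x["position"],3).tolist(),round(x["p"],2)) for x in place_of(n,c)[:2]])
E
python3 - <<'E'
from h import *
look(["inner_flap_hinge","inner_flap_edge","outer_flap_hinge","outer_flap_edge","carton"],["top","side"])
y=np.array([-.37,.93]); hin=C+y*.0765; print(hin)
for u,h in [(-40,50),(15,45),(40,25),(42,3)]:
    p=[*(hin-y*u/1000),.1+h/1000]; print(p,delta(p))
E
```

```text
time_s: 4.5
tool_pos: [0.4535, 0.1063, 0.2804]
tool_rot: [0.984, 0.176, 0.0, 0.0]
contact_force: [-0.4, 0.3, 0.7]
grip_width: -0.0
grasp_force: 0.0
time_s: 5.3
tool_pos: [0.4551, 0.285, 0.2801]
tool_rot: [0.984, 0.177, 0.0, -0.0]
contact_force: [-0.5, 0.1, -0.5]
grip_width: -0.0001
grasp_force: 0.0
top inner_flap_hinge [([0.472, 0.258, 0.101], 0.66)]
top inner_flap_edge [([0.47, 0.241, 0.168], 0.7)]
top outer_flap_hinge [([0.525, 0.108, 0.106], 0.76), ([0.47, 0.239, 0.168], 0.67)]
top outer_flap_edge [([0.516, 0.135, 0.215], 0.89), ([0.472, 0.242, 0.172], 0.71)]
top carton [([0.498, 0.182, 0.003], 0.7), ([0.505, -0.23, 0.015], 0.38)]
side inner_flap_hinge [([0.47, 0.257, 0.097], 0.95), ([0.496, 0.175, -0.001], 0.49)]
side inner_flap_edge [([0.47, 0.242, 0.169], 0.72)]
side outer_flap_hinge [([0.523, 0.104, 0.105], 0.69), ([0.739, -0.034, 0.001], 0.17)]
side outer_flap_edge [([0.511, 0.133, 0.216], 0.84), ([0.488, -0.528, 0.007], 0.22)]
side carton [([0.496, 0.177, -0.001], 0.94)]
[0.468695 0.249145]
[np.float64(0.453895), np.float64(0.286345), 0.15000000000000002] [-0.01 -0.16  5.21]
[np.float64(0.47424499999999997), np.float64(0.23519500000000002), 0.14500000000000002] [0.05 2.05 5.41]
[np.float64(0.48349499999999995), np.float64(0.211945), 0.125] [0.08 3.05 6.21]
[np.float64(0.48423499999999997), np.float64(0.210085), 0.10300000000000001] [0.08 3.13 7.09]
```

```bash
python3 -m jog '{"motion":[{"offset":[0,-0.07,0.74],"turn":[0,0,0]},{"offset":[0,-0.07,0.74],"turn":[0,0,0]},{"offset":[0,-0.07,0.74],"turn":[0,0,0]},{"offset":[0,-0.07,0.74],"turn":[0,0,0]},{"offset":[0,-0.07,0.74],"turn":[0,0,0]},{"offset":[0,-0.07,0.74],"turn":[0,0,0]},{"offset":[0,-0.07,0.74],"turn":[0,0,0]}]}'
python3 -m jog '{"motion":[{"offset":[0.01,0.38,0.03],"turn":[0,0,0]},{"offset":[0.01,0.38,0.03],"turn":[0,0,0]},{"offset":[0.01,0.38,0.03],"turn":[0,0,0]},{"offset":[0.01,0.38,0.03],"turn":[0,0,0]},{"offset":[0.01,0.38,0.03],"turn":[0,0,0]},{"offset":[0.01,0.38,0.03],"turn":[0,0,0]}]}'
python3 -m jog '{"motion":[{"offset":[0.01,0.25,0.2],"turn":[0,0,0]},{"offset":[0.01,0.25,0.2],"turn":[0,0,0]},{"offset":[0.01,0.25,0.2],"turn":[0,0,0]},{"offset":[0.01,0.25,0.2],"turn":[0,0,0]},{"offset":[0,0.04,0.22],"turn":[0,0,0]},{"offset":[0,0.04,0.22],"turn":[0,0,0]},{"offset":[0,0.04,0.22],"turn":[0,0,0]}]}'
python3 -m jog '{"motion":[{"offset":[0,0.04,0.22],"turn":[0,0,0]},{"offset":[0,0,0],"turn":[0,0,0]}]}'
python3 - <<'E'
from h import *
import cv2
look(["inner_flap_edge","outer_flap_hinge","outer_flap_edge"],["top","side"])
d=vision.camera("side"); cv2.imwrite("pics/s1.png",cv2.resize(d["img"][150:330,180:420,::-1],None,fx=3,fy=3))
E
```

```text
time_s: 6.6
tool_pos: [0.4511, 0.2945, 0.1501]
tool_rot: [0.984, 0.175, 0.0, 0.0]
contact_force: [-0.2, -1.0, 0.0]
grip_width: 0.0002
grasp_force: 0.0
time_s: 7.2
tool_pos: [0.4726, 0.2406, 0.1466]
tool_rot: [0.985, 0.175, 0.0, -0.0]
contact_force: [-0.4, 1.5, 0.3]
grip_width: 0.0001
grasp_force: 0.5
time_s: 7.9
tool_pos: [0.4828, 0.2156, 0.1092]
tool_rot: [0.984, 0.176, -0.0, 0.0]
contact_force: [0.5, -0.5, 1.7]
grip_width: 0.0002
grasp_force: 0.5
time_s: 8.1
tool_pos: [0.4829, 0.2146, 0.1035]
tool_rot: [0.984, 0.176, -0.0, 0.0]
contact_force: [-0.3, -0.1, 0.1]
grip_width: -0.0001
grasp_force: 0.0
top inner_flap_edge [([0.325, 0.465, 0.002], 0.41)]
top outer_flap_hinge [([0.524, 0.107, 0.107], 0.64)]
top outer_flap_edge [([0.514, 0.138, 0.213], 0.93)]
side inner_flap_edge [([0.489, 0.187, 0.106], 0.75), ([0.505, -0.233, -0.005], 0.18)]
side outer_flap_hinge [([0.526, 0.107, 0.107], 0.86), ([0.487, 0.191, 0.102], 0.42)]
side outer_flap_edge [([0.511, 0.137, 0.218], 0.55)]
```

View pics/s1.png

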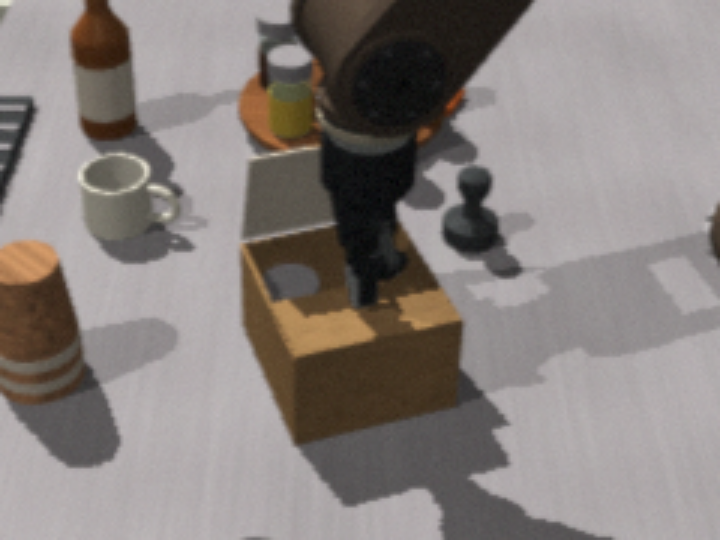

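The crop shows the inner flap lying level under the fingertip at (360,300), with the white flap still up at (290,190). I'll press a touch more to seat it.

```bash
python3 -m jog '{"motion":[{"offset":[0,0,0.06],"turn":[0,0,0]},{"offset":[0,0,0.06],"turn":[0,0,0]},{"offset":[0,0,0],"turn":[0,0,0]}]}'
python3 - <<'E'
from h import *
look(["inner_flap_edge"],["side"])
hout=np.array([.5255,.107]); y=np.array([-.37,.93])
for u,h in [(-45,70),(45,80),(70,50),(85,2)]:
    p=[*(hout+y*u/1000),.104+h/1000]; print(p,delta(p))
E
```

```text
time_s: 8.85
tool_pos: [0.4833, 0.2147, 0.1027]
tool_rot: [0.984, 0.176, 0.001, -0.0]
contact_force: [-4.2, -1.5, 18.7]
grip_width: -0.0003
grasp_force: 9.5
side inner_flap_edge [([0.49, 0.188, 0.101], 0.55)]
[np.float64(0.5421499999999999), np.float64(0.06515), 0.174] [ 0.15  6.43 -2.85]
[np.float64(0.50885), np.float64(0.14884999999999998), 0.184] [ 0.05  2.82 -3.25]
[np.float64(0.4996), np.float64(0.1721), 0.154] [ 0.03  1.82 -2.05]
[np.float64(0.49405), np.float64(0.18605), 0.106] [ 0.01  1.22 -0.13]
```

```bash
python3 -m jog '{"motion":[{"offset":[0,0,-0.3],"turn":[0,0,0]},{"offset":[0,0,-0.9],"turn":[0,0,0]},{"offset":[0,0,-0.95],"turn":[0,0,0]},{"offset":[0,0,-0.95],"turn":[0,0,0]},{"offset":[0,0,-0.95],"turn":[0,0,0]},{"offset":[0,0,-0.95],"turn":[0,0,0]},{"offset":[0,0,-0.95],"turn":[0,0,0]},{"offset":[0,0,-0.95],"turn":[0,0,0]}]}'
python3 -m jog '{"motion":[{"offset":[0.02,0.92,0],"turn":[0,0,0]},{"offset":[0.02,0.92,0],"turn":[0,0,0]},{"offset":[0.02,0.92,0],"turn":[0,0,0]},{"offset":[0.02,0.92,0],"turn":[0,0,0]},{"offset":[0.02,0.92,0],"turn":[0,0,0]},{"offset":[0.02,0.92,0],"turn":[0,0,0]},{"offset":[0.02,0.92,0],"turn":[0,0,0]}]}'
python3 -m jog '{"motion":[{"offset":[0,0,0.8],"turn":[0,0,0]},{"offset":[0,0,0.8],"turn":[0,0,0]},{"offset":[0,0,0.8],"turn":[0,0,0]},{"offset":[0,0,0.8],"turn":[0,0,0]},{"offset":[0,0,0.8],"turn":[0,0,0]},{"offset":[0,0,0],"turn":[0,0,0]}]}'
python3 -m jog '{"motion":[{"offset":[-0.01,-0.45,-0.05],"turn":[0,0,0]},{"offset":[-0.01,-0.45,-0.05],"turn":[0,0,0]},{"offset":[-0.01,-0.45,-0.05],"turn":[0,0,0]},{"offset":[-0.01,-0.45,-0.05],"turn":[0,0,0]},{"offset":[-0.01,-0.45,-0.05],"turn":[0,0,0]},{"offset":[-0.01,-0.45,-0.05],"turn":[0,0,0]},{"offset":[-0.01,-0.45,-0.05],"turn":[0,0,0]},{"offset":[-0.01,-0.45,-0.05],"turn":[0,0,0]}]}'
python3 -m jog '{"motion":[{"offset":[0,-0.33,0.4],"turn":[0,0,0]},{"offset":[0,-0.33,0.4],"turn":[0,0,0]},{"offset":[0,-0.33,0.4],"turn":[0,0,0]},{"offset":[0,-0.12,0.38],"turn":[0,0,0]},{"offset":[0,-0.12,0.38],"turn":[0,0,0]},{"offset":[0,-0.12,0.38],"turn":[0,0,0]},{"offset":[0,-0.12,0.38],"turn":[0,0,0]}]}'
python3 - <<'E'
from h import *
import cv2
look(["inner_flap_edge","outer_flap_edge"],["top","side"])
print(delta([.494,.186,.106]))
d=vision.camera("side"); cv2.imwrite("pics/s2.png",cv2.resize(d["img"][150:330,180:420,::-1],None,fx=3,fy=3))
E
```

```text
time_s: 9.75
tool_pos: [0.4829, 0.2146, 0.2748]
tool_rot: [0.984, 0.175, -0.0, 0.0]
contact_force: [0.6, 0.6, 0.6]
grip_width: 0.0003
grasp_force: 0.0
time_s: 10.45
tool_pos: [0.5422, 0.0638, 0.2738]
tool_rot: [0.984, 0.175, -0.0, 0.0]
contact_force: [-0.6, 0.8, 0.7]
grip_width: 0.0
grasp_force: 0.0
time_s: 11.05
tool_pos: [0.541, 0.0647, 0.1717]
tool_rot: [0.984, 0.175, -0.002, -0.0]
contact_force: [0.0, -0.6, 0.7]
grip_width: 0.0005
grasp_force: 0.0
time_s: 11.85
tool_pos: [0.5087, 0.1494, 0.1839]
tool_rot: [0.984, 0.176, 0.0, 0.0]
contact_force: [0.3, -0.2, 0.1]
grip_width: -0.0
grasp_force: 0.2
time_s: 12.55
tool_pos: [0.4964, 0.183, 0.1148]
tool_rot: [0.985, 0.175, -0.0, 0.0]
contact_force: [0.1, -1.0, 0.6]
grip_width: -0.0002
grasp_force: 0.2
top inner_flap_edge []
top outer_flap_edge [([0.496, 0.178, 0.001], 0.51)]
side inner_flap_edge [([0.491, 0.192, 0.105], 0.85)]
side outer_flap_edge [([0.482, 0.214, 0.112], 0.83), ([0.527, 0.104, 0.106], 0.26)]
[-0.06 -0.15  0.4 ]
```

View pics/s2.png

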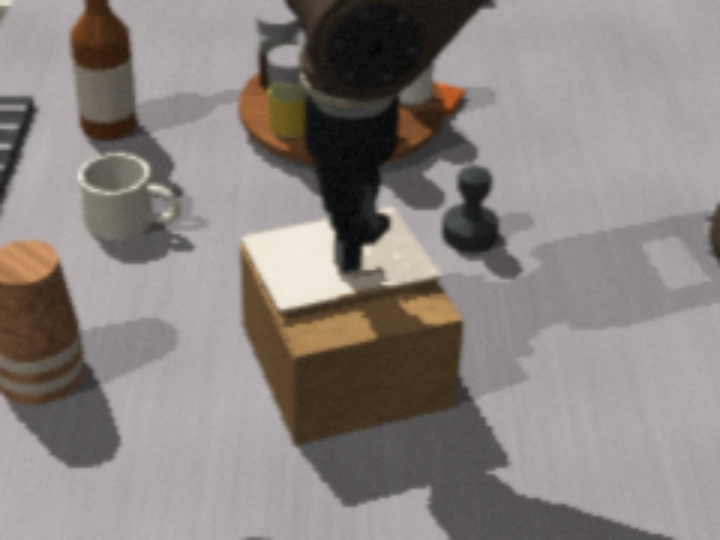

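The white flap is almost down over the inner flap; its free edge runs from (285,305) to (440,275). Next I press to the stop.

```bash
python3 -m jog '{"motion":[{"offset":[0,0,0.12],"turn":[0,0,0]},{"offset":[0,0,0.12],"turn":[0,0,0]},{"offset":[0,0,0.1],"turn":[0,0,0]},{"offset":[0,0,0],"turn":[0,0,0]}]}'
python3 -m jog '{"motion":[{"offset":[0,0,0.05],"turn":[0,0,0]},{"offset":[0,0,0.05],"turn":[0,0,0]},{"offset":[0,0,0],"turn":[0,0,0]},{"offset":[0,0,0],"turn":[0,0,0]}]}'
python3 - <<'E'
from h import *
look(["outer_flap_edge"],["side"])
look(["red_lid","front_spot","carousel","carousel_base"],["side","top"])
E
```

```text
time_s: 13.3
tool_pos: [0.4964, 0.183, 0.1071]
tool_rot: [0.984, 0.175, -0.0, 0.0]
contact_force: [-0.3, 0.3, 0.8]
grip_width: 0.0001
grasp_force: 0.0
time_s: 13.7
tool_pos: [0.4965, 0.1831, 0.1064]
tool_rot: [0.984, 0.176, 0.001, 0.0]
contact_force: [-6.4, -1.8, 23.6]
grip_width: -0.0002
grasp_force: 11.8
side outer_flap_edge [([0.484, 0.212, 0.105], 0.83)]
side red_lid [([0.504, -0.23, -0.004], 0.4), ([0.528, 0.104, 0.107], 0.25)]
side front_spot []
side carousel [([0.508, -0.228, 0.017], 0.61)]
side carousel_base [([0.508, -0.229, -0.002], 0.82)]
top red_lid [([0.494, -0.315, 0.126], 0.91)]
top front_spot [([0.425, -0.259, 0.123], 0.74), ([0.554, 0.503, 0.003], 0.6)]
top carousel [([0.505, -0.23, 0.013], 0.82), ([0.493, -0.314, 0.122], 0.29)]
top carousel_base [([0.506, -0.232, 0.001], 0.64), ([0.736, -0.032, 0.0], 0.23)]
```

```bash
python3 -m jog '{"motion":[{"offset":[0,0,-0.3],"turn":[0,0,0]},{"offset":[0,0,-0.8],"turn":[0,0,0]},{"offset":[0,0,-0.9],"turn":[0,0,0]},{"offset":[0,0,-1],"turn":[0,0,0]},{"offset":[0,0,-1],"turn":[0,0,0]},{"offset":[0,0,-1],"turn":[0,0,0]}]}'
python3 -m jog '{"motion":[{"offset":[-0.35,0.93,0],"turn":[0,0,0]},{"offset":[-0.35,0.93,0],"turn":[0,0,0]},{"offset":[-0.35,0.93,0],"turn":[0,0,0]},{"offset":[-0.35,0.93,0],"turn":[0,0,0]},{"offset":[-0.35,0.93,0],"turn":[0,0,0]},{"offset":[-0.35,0.93,0],"turn":[0,0,0]},{"offset":[-0.35,0.93,0],"turn":[0,0,0]}]}' 70
python3 -m jog '{"motion":[{"offset":[-0.35,0.93,0],"turn":[0,0,0]},{"offset":[-0.35,0.93,0],"turn":[0,0,0]},{"offset":[-0.35,0.93,0],"turn":[0,0,0]},{"offset":[-0.35,0.93,0],"turn":[0,0,0]},{"offset":[-0.35,0.93,0],"turn":[0,0,0]},{"offset":[-0.35,0.93,0],"turn":[0,0,0]},{"offset":[-0.35,0.93,0],"turn":[0,0,0]}]}'
python3 -m jog '{"motion":[{"offset":[-0.35,0.93,0],"turn":[0,0,0]},{"offset":[-0.35,0.93,0],"turn":[0,0,0]},{"offset":[-0.35,0.93,0],"turn":[0,0,0]},{"offset":[-0.35,0.93,0],"turn":[0,0,0]},{"offset":[-0.35,0.93,0],"turn":[0,0,0]},{"offset":[-0.35,0.93,0],"turn":[0,0,0]}]}'
python3 -m jog '{"motion":[{"offset":[0,0,0],"turn":[0,0,-1]},{"offset":[0,0,0],"turn":[0,0,-1]},{"offset":[0,0,0],"turn":[0,0,-1]},{"offset":[0,0,0],"turn":[0,0,-1]},{"offset":[0,0,0],"turn":[0,0,-1]}]}'
python3 -m jog '{"motion":[{"offset":[0,0,0],"turn":[0,0,-1]},{"offset":[0,0,0],"turn":[0,0,-1]},{"offset":[0,0,0],"turn":[0,0,-1]},{"offset":[0,0,0],"turn":[0,0,-1]},{"offset":[0,0,0],"turn":[0,0,-1]},{"offset":[0,0,0],"turn":[0,0,0]}]}'
python3 - <<'E'
from h import *
import cv2
look(["red_lid","front_spot","carousel","carousel_base"],["wrist","side"])
look(["outer_flap_edge","inner_flap_edge"],["side"])
print(R.from_quat(r.sense()["tool_rot"]).as_matrix().round(3))
print(delta([.4925,-.315,.1]))
d=vision.camera("wrist"); cv2.imwrite("pics/w1.png",d["img"][:,:,::-1])
E
```

```text
time_s: 14.9
tool_pos: [0.4962, 0.1829, 0.2307]
tool_rot: [0.984, 0.175, -0.0, 0.0]
contact_force: [-0.3, -0.2, 0.7]
grip_width: -0.0001
grasp_force: 0.0
time_s: 15.6
tool_pos: [0.4949, 0.0081, 0.2297]
tool_rot: [0.984, 0.176, -0.0, 0.0]
contact_force: [0.0, -0.4, -0.7]
grip_width: 0.0702
grasp_force: 0.0
time_s: 16.3
tool_pos: [0.4937, -0.1658, 0.2297]
tool_rot: [0.984, 0.175, -0.0, -0.0]
contact_force: [1.2, 0.3, 0.5]
grip_width: 0.0698
grasp_force: 0.0
time_s: 16.9
tool_pos: [0.4926, -0.3148, 0.2297]
tool_rot: [0.984, 0.175, -0.0, -0.0]
contact_force: [-0.6, -0.2, 0.7]
grip_width: 0.0697
grasp_force: 0.0
time_s: 17.4
tool_pos: [0.4927, -0.3138, 0.2296]
tool_rot: [0.905, 0.426, -0.0, -0.0]
contact_force: [-0.2, 0.3, 0.5]
grip_width: 0.0701
grasp_force: 0.0
time_s: 18.0
tool_pos: [0.4927, -0.3137, 0.2297]
tool_rot: [0.764, 0.645, -0.0, -0.0]
contact_force: [-0.2, -0.0, 0.8]
grip_width: 0.0698
grasp_force: 0.0
wrist red_lid [([0.493, -0.315, 0.121], 0.83)]
wrist front_spot [([0.422, -0.259, 0.124], 0.82)]
wrist carousel [([0.502, -0.23, 0.013], 0.67)]
wrist carousel_base [([0.504, -0.232, -0.001], 0.55)]
side red_lid [([0.494, -0.318, 0.122], 0.84)]
side front_spot [([0.428, -0.263, 0.123], 0.76)]
side carousel [([0.508, -0.23, 0.014], 0.94)]
side carousel_base [([0.504, -0.23, -0.002], 0.68), ([0.325, 0.463, -0.001], 0.46)]
side outer_flap_edge [([0.484, 0.214, 0.107], 0.77)]
side inner_flap_edge [([0.49, 0.189, 0.106], 0.63), ([0.488, -0.531, 0.004], 0.59)]
[[ 0.17   0.985  0.   ]
 [ 0.985 -0.17  -0.   ]
 [-0.     0.    -1.   ]]
[-0.05 -0.    5.19]
```

View pics/w1.png

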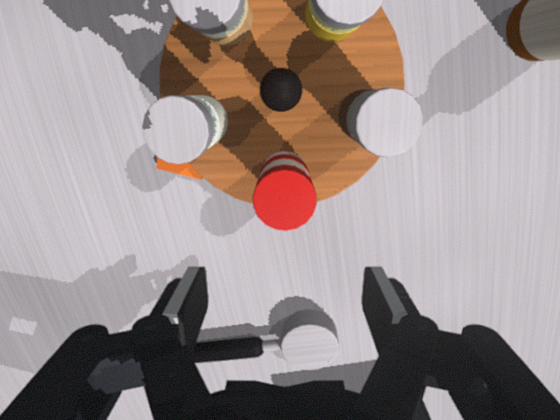

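The wrist view shows the red lid at (285,200) centred between the pads, with the gaps to both neighbours clear. I'll descend, grip, then turn along the arc.

```bash
python3 -m jog '{"motion":[{"offset":[0,0,0.8],"turn":[0,0,0]},{"offset":[0,0,0.8],"turn":[0,0,0]},{"offset":[0,0,0.8],"turn":[0,0,0]},{"offset":[0,0,0.8],"turn":[0,0,0]},{"offset":[0,0,0.8],"turn":[0,0,0]},{"offset":[0,0,0.8],"turn":[0,0,0]},{"offset":[0,0,0.8],"turn":[0,0,0]},{"offset":[0,0,0.2],"turn":[0,0,0]}]}'
python3 -m jog '{"motion":[{"offset":[0,0,0],"turn":[0,0,0]},{"offset":[0,0,0],"turn":[0,0,0]},{"offset":[0,0,0],"turn":[0,0,0]},{"offset":[0,0,0],"turn":[0,0,0]},{"offset":[0,0,0],"turn":[0,0,0]}]}' 40 40
python3 - <<'E'
from h import *
look(["red_lid","front_spot","carousel_base"],["wrist","side","top"])
E
```

```text
time_s: 19.5
tool_pos: [0.4922, -0.3133, 0.083]
tool_rot: [0.765, 0.644, -0.0, -0.001]
contact_force: [-0.2, 0.6, -0.4]
grip_width: 0.0701
grasp_force: 0.0
time_s: 20.0
tool_pos: [0.4928, -0.3139, 0.0854]
tool_rot: [0.765, 0.644, -0.0, 0.0]
contact_force: [-1.0, 0.4, 1.2]
grip_width: 0.0488
grasp_force: 43.6
wrist red_lid [([0.493, -0.317, 0.121], 0.84)]
wrist front_spot [([0.424, -0.26, 0.123], 0.97)]
wrist carousel_base [([0.504, -0.229, -0.0], 0.79)]
side red_lid [([0.493, -0.317, 0.122], 0.66)]
side front_spot [([0.43, -0.262, 0.122], 0.64)]
side carousel_base [([0.505, -0.23, -0.002], 0.79), ([0.488, 0.187, 0.104], 0.19)]
top red_lid [([0.495, -0.316, 0.124], 0.93)]
top front_spot [([0.425, -0.259, 0.122], 0.56)]
top carousel_base [([0.483, 0.212, 0.108], 0.71), ([0.506, -0.231, 0.003], 0.6)]
```

```bash
python3 -m jog '{"motion":[{"offset":[0.01,-0.17,0],"turn":[0,0,0.5]},{"offset":[0.018,-0.344,0],"turn":[0,0,1]},{"offset":[0.018,-0.344,0],"turn":[0,0,1]},{"offset":[0.018,-0.344,0],"turn":[0,0,1]},{"offset":[0.018,-0.344,0],"turn":[0,0,1]},{"offset":[0.01,-0.17,0],"turn":[0,0,0.5]}]}'
python3 - <<'E'
from h import *
look(["red_lid"],["wrist","side"])
E
python3 -m jog '{"motion":[{"offset":[0.01,-0.17,0],"turn":[0,0,0.5]},{"offset":[0.018,-0.344,0],"turn":[0,0,1]},{"offset":[0.018,-0.344,0],"turn":[0,0,1]},{"offset":[0.018,-0.344,0],"turn":[0,0,1]},{"offset":[0.018,-0.344,0],"turn":[0,0,1]},{"offset":[0.01,-0.17,0],"turn":[0,0,0.5]},{"offset":[0,0,0],"turn":[0,0,0]}]}'
python3 - <<'E'
from h import *
import cv2
look(["red_lid","front_spot","carousel_base","carousel","inner_flap_edge","outer_flap_edge"],["wrist","side","top"])
d=vision.camera("top"); cv2.imwrite("pics/t2.png",cv2.resize(d["img"][150:330,180:420,::-1],None,fx=3,fy=3))
E
```

```text
time_s: 21.2
tool_pos: [0.4528, -0.297, 0.0853]
tool_rot: [0.906, 0.423, -0.001, 0.001]
contact_force: [-16.0, -14.4, 7.0]
grip_width: 0.049
grasp_force: 44.1
wrist red_lid [([0.453, -0.295, 0.123], 0.86)]
side red_lid [([0.456, -0.297, 0.122], 0.86)]
time_s: 22.1
tool_pos: [0.4264, -0.261, 0.0852]
tool_rot: [0.985, 0.175, -0.003, -0.001]
contact_force: [-33.3, -15.3, 15.6]
grip_width: 0.0487
grasp_force: 45.2
wrist red_lid [([0.427, -0.261, 0.12], 0.91), ([0.501, -0.23, 0.001], 0.57)]
wrist front_spot [([0.422, -0.26, 0.122], 0.94)]
wrist carousel_base [([0.502, -0.229, 0.0], 0.67)]
wrist carousel [([0.504, -0.231, 0.011], 0.76)]
wrist inner_flap_edge [([0.504, -0.232, 0.012], 0.23)]
wrist outer_flap_edge []
side red_lid [([0.428, -0.264, 0.121], 0.72), ([0.504, -0.231, -0.0], 0.35)]
side front_spot [([0.428, -0.259, 0.124], 0.81)]
side carousel_base [([0.505, -0.23, -0.002], 0.84), ([0.738, -0.032, 0.002], 0.56)]
side carousel [([0.505, -0.229, 0.016], 0.55)]
side inner_flap_edge []
side outer_flap_edge [([0.484, 0.215, 0.107], 0.6)]
top red_lid [([0.497, 0.18, 0.001], 0.62)]
top front_spot []
top carousel_base [([0.504, -0.229, 0.001], 0.98)]
top carousel [([0.504, -0.233, 0.016], 0.57)]
top inner_flap_edge [([0.488, 0.19, 0.101], 0.85), ([0.774, 0.202, -0.0], 0.69)]
top outer_flap_edge [([0.486, 0.215, 0.109], 0.59)]
```

View pics/t2.png

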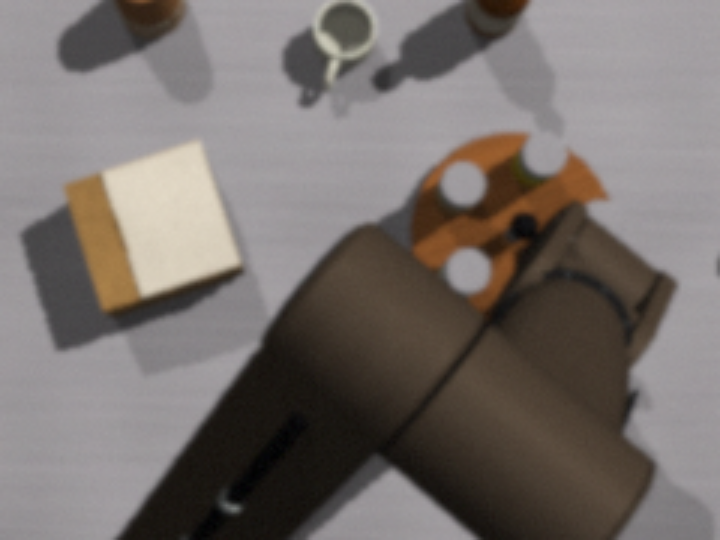

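Both flaps lie flat: the white one at (170,220) over the brown strip at (100,245). The red jar is about 3 mm from the front place. I'll ease off the radial preload and then verify.

```bash
python3 -m jog '{"motion":[{"offset":[-0.04,0,0],"turn":[0,0,0]},{"offset":[-0.04,0,0],"turn":[0,0,0]},{"offset":[0,0,0],"turn":[0,0,0]},{"offset":[0,0,0],"turn":[0,0,0]},{"offset":[0,0,0],"turn":[0,0,0]}]}'
python3 - <<'E'
from h import *
look(["red_lid","front_spot","inner_flap_edge","outer_flap_edge"],["wrist","side"])
s=r.sense();print(s["contact_force"],s["grasp_force"])
E
```

```text
time_s: 23.7
tool_pos: [0.4265, -0.2615, 0.0852]
tool_rot: [0.984, 0.176, -0.001, -0.001]
contact_force: [-17.5, -3.2, 13.3]
grip_width: 0.0488
grasp_force: 44.8
wrist red_lid [([0.428, -0.26, 0.118], 0.92)]
wrist front_spot [([0.423, -0.259, 0.122], 0.92)]
wrist inner_flap_edge []
wrist outer_flap_edge [([0.428, -0.263, 0.12], 0.62)]
side red_lid [([0.429, -0.264, 0.12], 0.81)]
side front_spot [([0.428, -0.26, 0.122], 0.97)]
side inner_flap_edge [([0.49, 0.19, 0.104], 0.67)]
side outer_flap_edge [([0.481, 0.214, 0.109], 0.59)]
[-16.60275316  -2.63653157  12.75477473] 44.78533744812012
```

```bash
python3 -c "
from rig import r; print(r.hand_in())"
```

```text
the job is handed in; nothing more can be done
None
```

The job is handed in: the inner flap was folded flat first and then the outer flap over it, and the red-lidded jar is held still in the gripper at the front, about 3 mm from its place by the cameras; no verdict came back from the hand-in.

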